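# Fill the seasoning caddy with its three shakers

### The job

Gather the three steel shakers without handles into the black caddy: the slim round one into the smaller round sleeve, the wide round one into the larger round sleeve and the square one into the square sleeve, each set down (not dropped) to stand upright on the caddy's floor. The shakers with handles belong to the bakery: leave them, and the spice jar among them, standing where they are, and knock nothing over.

Things in the scene. Friction and masses are not known exactly. Their poses are not given: they have to be found in the camera images.
- caddy: long shallow black plastic tray, 116 mm (its x) by 340 mm (its y), rim 18 mm high, floor 3 mm thick, with a small steel wire handle at each end (reaching 19 mm further, below 18 mm). Three steel sleeves stand in a row along its y axis, 105 mm apart, the middle one at its centre. Origin: centre of its underside, on the worktop. Fixed; yaw within 0.35 rad.
- sleeve_small: the smaller round steel sleeve in the caddy: a short upright tube, inner diameter 60 mm, wall 3 mm, rim 34 mm above the caddy floor. Open at the bottom, so its contents stand on the caddy's floor. Origin: centre of its lower edge, on the caddy floor (3 mm above the worktop); z up. Which of the three places in the caddy's row it has changes. Fixed.
- sleeve_large: the larger round steel sleeve in the caddy: inner diameter 78 mm, wall 3 mm, rim 34 mm above the caddy floor. Open at the bottom, so its contents stand on the caddy's floor. Origin: centre of its lower edge, on the caddy floor (3 mm above the worktop); z up. Which of the three places in the caddy's row it has changes. Fixed.
- sleeve_square: the square steel sleeve in the caddy: inner width 64 by 64 mm, wall 3 mm, rim 34 mm above the caddy floor; its sides lie along its x and y, parallel to the caddy's sides. Open at the bottom, so its contents stand on the caddy's floor. Origin: centre of its lower edge, on the caddy floor (3 mm above the worktop); z up. Which of the three places in the caddy's row it has changes. Fixed.
- shaker_slim: slim round stainless shaker without a handle: diameter 44 mm, straight sides to 95 mm, shallow domed top with small holes, 105 mm high in all; belongs in the smaller round sleeve. Origin: centre of its underside; z up. Loose, upright on the worktop, 110 to 280 g.
- shaker_wide: wide round stainless shaker without a handle: diameter 60 mm, straight sides to 74 mm, shallow domed top with small holes, 85 mm high in all; belongs in the larger round sleeve. Origin: centre of its underside; z up. Loose, upright on the worktop, 110 to 280 g.
- shaker_square: square stainless shaker without a handle: 46 by 46 mm, 95 mm high, flat top with small holes, sides along its x and y; belongs in the square sleeve. Origin: centre of its underside; z up. Loose, upright on the worktop, 110 to 280 g.
- handled_slim: look-alike: a slim round stainless shaker (44 mm diameter, 105 mm high) with a wire handle on its +x side that reaches 53 mm from its axis, 21 to 79 mm high. Not part of the set: must stay where it stands. Origin: centre of the body's underside; z up. Loose.
- handled_wide: look-alike: a wide round stainless shaker (60 mm diameter, 85 mm high) with a wire handle on its +x side that reaches 61 mm from its axis, 11 to 66 mm high. Not part of the set: must stay where it stands. Origin: centre of the body's underside; z up. Loose.
- spice_jar: white spice jar with a white screw lid and a paper label, diameter 47 mm, 98 mm high, standing among the shakers. Not part of the set: must stay where it stands. Origin: centre of the body's underside; z up. Loose.
There are look-alikes about, which are no part of the job. Leave any blue or yellow look-alike of the sleeve_small alone.

How it is judged (in metres and radians):
At the end, for the whole second after the job is handed in: Each of the three handle-less shakers stands in its own sleeve (axis within 15 mm of the sleeve's, underside within 6 mm of the caddy floor, within 0.1 rad of upright), released and at rest; both handled shakers and the spice jar stand upright within 30 mm of where they started (horizontal distance between shaker_slim and sleeve_small below 0.015 m and z of shaker_slim in the frame of sleeve_small below 0.006 m and angle between each of shaker_slim, shaker_wide, shaker_square, handled_slim, handled_wide, spice_jar's own z axis and vertical below 0.1 rad and linear speed of each of shaker_slim, shaker_wide, shaker_square, handled_slim, handled_wide, spice_jar below 0.02 m/s and angular speed of each of shaker_slim, shaker_wide, shaker_square below 0.2 rad/s and contact force between each of shaker_slim, shaker_wide, shaker_square and the fingers below 0.1 N and horizontal distance between shaker_wide and sleeve_large below 0.015 m and z of shaker_wide in the frame of sleeve_large below 0.006 m and horizontal distance between shaker_square and sleeve_square below 0.015 m and z of shaker_square in the frame of sleeve_square below 0.006 m and distance of each of handled_slim, handled_wide, spice_jar from where it was at the start of the episode below 0.03 m); the robot touches nothing.
It fails at once if a shaker to be gathered is knocked over (tilted beyond 0.7 rad) (angle between any of shaker_slim, shaker_wide, shaker_square's own z axis and vertical above 0.7 rad).
It fails at once if a shaker to be gathered is dropped (falls free, untouched by the robot, faster than 0.6 m/s) ((contact force between shaker_slim and the arm below 0.05 N and contact force between shaker_slim and the fingers below 0.05 N and linear speed of shaker_slim above 0.6 m/s) or (contact force between shaker_wide and the arm below 0.05 N and contact force between shaker_wide and the fingers below 0.05 N and linear speed of shaker_wide above 0.6 m/s) or (contact force between shaker_square and the arm below 0.05 N and contact force between shaker_square and the fingers below 0.05 N and linear speed of shaker_square above 0.6 m/s)).
It fails at once if a handled shaker or the spice jar is shifted by more than 3 cm (distance of any of handled_slim, handled_wide, spice_jar from where it was at the start of the episode above 0.03 m).
It fails at once if a handled shaker or the spice jar is tipped (beyond 0.5 rad) (angle between any of handled_slim, handled_wide, spice_jar's own z axis and vertical above 0.5 rad).
It also fails if it takes over 86 s, if anything falls off the work surface, if the arm or the gripper's body presses on something with over 40 N, if the wrist force passes 120 N, or if a joint passes its speed limit or range.

### The arm

A 6-joint arm with a two-finger parallel gripper is mounted at the origin on a cart in front of the work surface, level with it; the furniture and walls round the work are solid. World frame = base frame: x ahead of the robot, y to its left, z up, the work surface at z = 0. Lengths are in mm, angles in rad, forces in N, time in s.
With the tool pointing down it reaches from about 350 to 775 mm from the base axis. Payload 7.3 kg.
Tool frame: the origin (TCP) lies at the very end of the fingers, on their centre line; the grasp point (between the pads) lies 19 mm behind it; z points along the fingers, y is the line along which they close (so a half turn about z gives the same grasp; the last joint's range is limited). The gripper opens to 92 mm and grips with 3 to 60 N. Pads are 19 mm wide; open, the fingers measure 130 mm over their backs; the gripper's body (75 mm by 190 mm) begins 47 mm behind the grasp point.
Start: joints at [1.15, 0.342, 1.524, -0, 1.275, -0.146], TCP at [142.446, 505.326, 226.741] pointing down, gripper open.
Joint ranges: [-2.53, 2.53], [-0.77, 2.02], [0.04, 2.7], [-1, 4.14], [0.28, 2.66], [-3.11, 3.11]. Speed limits (rad/s): [2.57, 2.57, 3.14, 3.14, 3.14, 3.14].

### API

Orientations are given as [roll, pitch, yaw] about the fixed x, y, z axes, in that order (R = Rz(yaw) Ry(pitch) Rx(roll)).
In Python, from plant import get_obs, vision, workorder gives the robot as it stands.
- The arm moves only by the shell command python3 -m pendant 'ROWS' [OPENING]. ROWS is a JSON object of lists of equal length, an entry for each row: "dp": the shift along the tool's x, y, z in m, a list of three; "rotation": the turn, a rotation vector about the tool's x, y, z in rad, a list of three. A call has 1 to 8 rows; each row is the pose to reach, as a shift and turn from the pose commanded when the call began, along the tool's axes at that moment; what a row does not reach only later rows make up. A row lasts 1/8 s, in which the tool goes at most 62.5 mm and 10.7 degrees, less where a joint would pass 70% of its speed; a pose out of reach is approached as far as the arm can. A call with a gripper value outside its range is refused whole. OPENING is the finger opening in m, from 0 to 0.0918, set as the call begins (- or left out, the last holds). The fingers move at their own pace and stop on an object; the grip force is fixed at half the most. Time passes only in rows, so rows that repeat a pose let the fingers close. It gives the time, the measured TCP pose, the force, the opening and the grip force at its end, in the units of the state.
- get_obs(): the state, without advancing time (a new reading comes with each control period).
- vision.capture(name): name is "scene" or "top"; returns a dict with "pixels" (400x640x3 uint8, red, green, blue), "vfov" (degrees; the focal length in pixels is half the picture's height over the tangent of half this angle, whatever the lens; pixels are square), "cx", "cy" (the principal point, pixels), "dist" ([k1, k2, p1, p2, k3] as OpenCV has them; the pictures are not rectified), "pose" (4x4, takes a point from camera to world coordinates). Camera axes: x right, y up, looking along -z (the intrinsics and any distortion apply to the point x, -y, -z); pixel columns grow to the right and rows downward; lengths in mm; the calibration is good to about 2 mm. A picture is of the moment at which its call begins. There is no depth.
- workorder.close_job(): hands the job in; it is judged then, once.
The state is a dict: "time": time; "joint_positions": joint angles; "dq": joint speeds; "tau": joint torques, N m; "tool_pos": TCP position; "tcp_rot": TCP orientation; "contact_force": force on the tool from outside, world axes, zero at the start; "moment": the same for the moment, N m; "grip_width": finger opening in mm; "finger_force": force on a finger pad.
Only numpy, scipy, OpenCV 4.12 (cv2) and the standard library are available. Lean on these libraries where they do the work, as an engineer would, in place of code of your own. Each camera call takes 0.05 s, during which the arm holds its last target. There are 200 camera calls.

## Working session

There is one attempt and no reset: what is moved stays moved. The work goes in short steps, Python scripts to look and compute and a shell command to move; the robot and the scene stay as the last step left them, time stands still between calls to the robot, and variables do not carry over. Pictures are saved under pics/ and viewed, at most 14 in all, crops included, and the job is handed in when it is done.

```bash
ls; mkdir -p pics
python3 - <<'E'
from plant import get_obs, vision
import cv2,pickle
print(get_obs())
for n in("scene","top"):
    d=vision.capture(n);pickle.dump(d,open(n+'.pkl','wb'))
    print(n,d['vfov'],d['cx'],d['cy'],d['dist'],d['pose'])
    cv2.imwrite(f'pics/{n}0.png',d['pixels'][:,:,::-1])
E
```

```text
pics
{'time': 0.0, 'joint_positions': array([ 1.15001132e+00,  3.42746888e-01,  1.52501797e+00, -2.70483388e-05,
        1.27539782e+00, -1.46015606e-01]), 'dq': array([-8.54799719e-05,  1.71835719e-03,  5.11850269e-04, -9.73220789e-04,
       -1.51055625e-03,  2.45963358e-03]), 'tau': array([-8.02065297e-04, -4.31240165e+01, -2.44210750e+01,  7.16783339e-02,
        5.60338818e-02, -1.14420366e-04]), 'tool_pos': array([142.27128273, 504.93042822, 226.0320912 ]), 'tcp_rot': array([-3.14003558e+00, -2.02844705e-04,  2.86683098e+00]), 'contact_force': array([ 0.40373497, -0.75119397,  0.26473613]), 'moment': array([ 0.04885766,  0.00584035, -0.02317469]), 'finger_force': 0.0, 'grip_width': 91.97863756778422}
scene 55.96357033178399 321.47659008617893 195.18887886888749 [0.00863036 0.         0.         0.         0.        ] [[ 1.09615575e-01  8.28290742e-01 -5.49471448e-01 -1.07983999e+02]
 [-9.93958059e-01  8.82061148e-02 -6.53227305e-02 -3.67549860e+01]
 [-5.63947135e-03  5.53311962e-01  8.32955022e-01  9.65483474e+02]
 [ 0.00000000e+00  0.00000000e+00  0.00000000e+00  1.00000000e+00]]
top 46.21386590457662 321.24303694890506 201.7011029387863 [-0.12879316  0.          0.          0.          0.        ] [[ 1.98436719e-02  9.77866199e-01 -2.08288082e-01  1.58964778e+02]
 [-9.99800666e-01  1.89490047e-02 -6.28996724e-03  2.51964042e+01]
 [-2.20389451e-03  2.08371379e-01  9.78047295e-01  1.66690289e+03]
 [ 0.00000000e+00  0.00000000e+00  0.00000000e+00  1.00000000e+00]]
```

View pics/scene0.png

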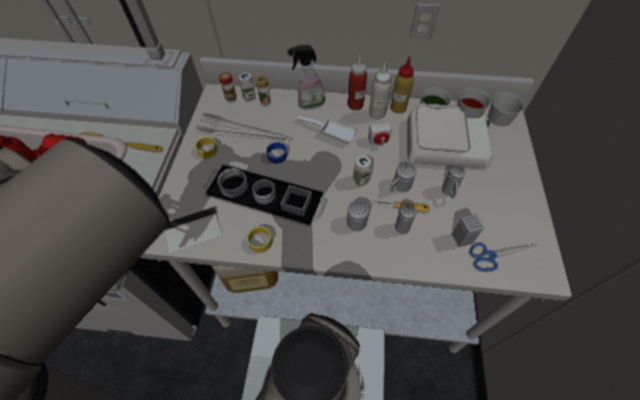

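View pics/top0.png

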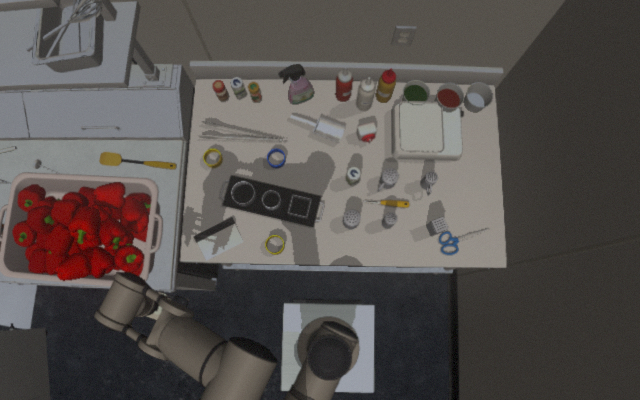

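The scene view shows the caddy at about (265,193), with the large, small and square sleeves from left to right. The shakers are at (358,213), (405,215), (403,177), (454,180) and (467,230), and the jar is at (363,170). I'll enlarge both views.

Run:
```python
import cv2
a=cv2.imread('pics/scene0.png');b=cv2.imread('pics/top0.png')
def g(im,x,y,w,h,s,n): 
    c=cv2.resize(im[y:y+h,x:x+w],None,fx=s,fy=s,interpolation=cv2.INTER_CUBIC)
    c=cv2.convertScaleAbs(c,alpha=1.5)
    for i in range(0,w,10): cv2.line(c,(i*s,0),(i*s,12 if i%20==0 else 6),(0,255,0),1); 
    for i in range(0,w,20): cv2.putText(c,str(x+i),(i*s+2,22),0,.35,(0,255,0),1)
    for i in range(0,h,10): cv2.line(c,(0,i*s),(10,i*s),(0,255,0),1); cv2.putText(c,str(y+i),(12,i*s+4),0,.35,(0,255,0),1)
    cv2.imwrite(n,c)
g(a,340,145,150,105,5,'pics/s1.png')
g(b,335,155,125,90,6,'pics/t1.png')
g(a,200,155,130,75,6,'pics/s2.png')
g(b,215,165,115,65,6,'pics/t2.png')
```

```text
(no output)
```

View pics/s1.png

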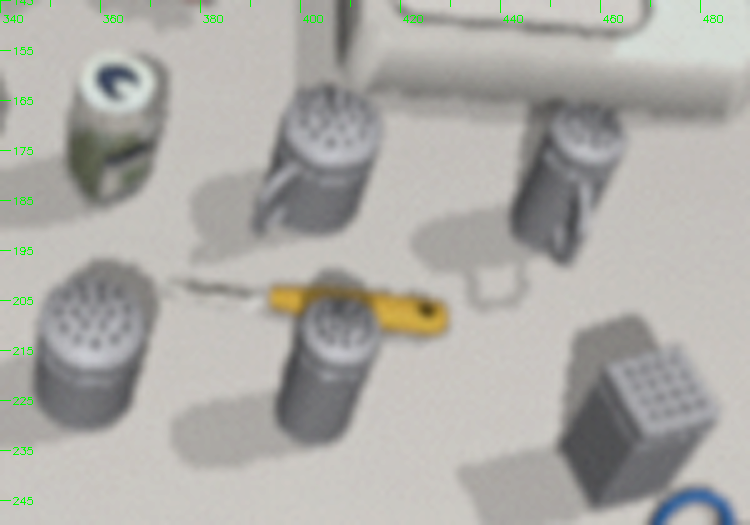

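View pics/t1.png

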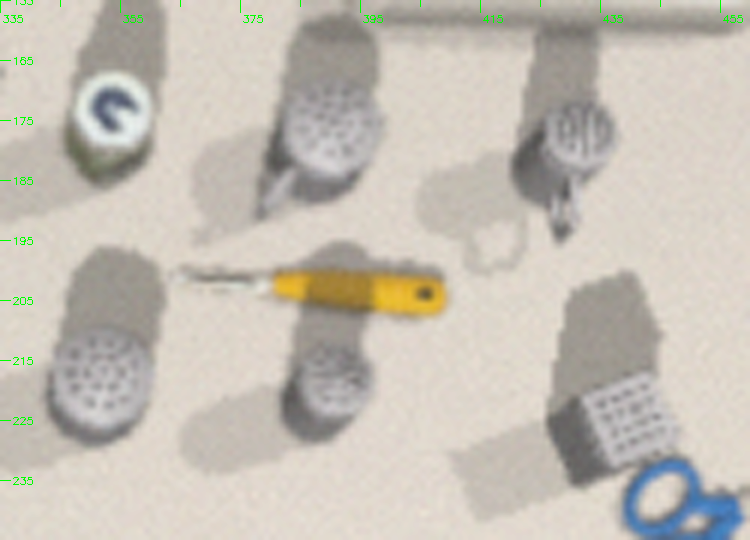

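View pics/s2.png

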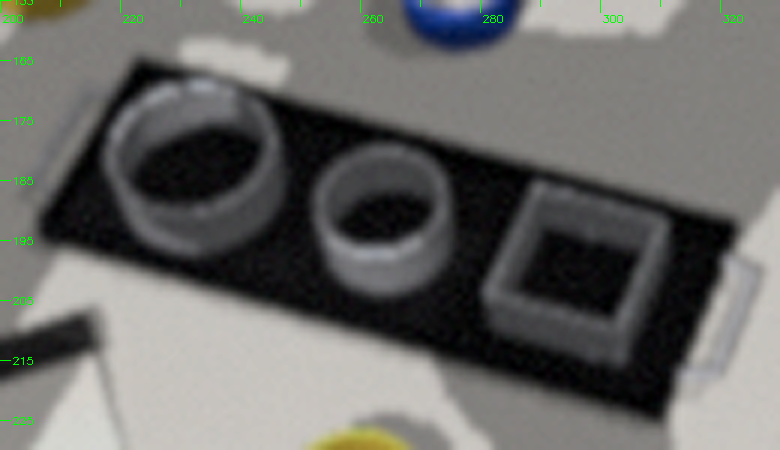

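View pics/t2.png

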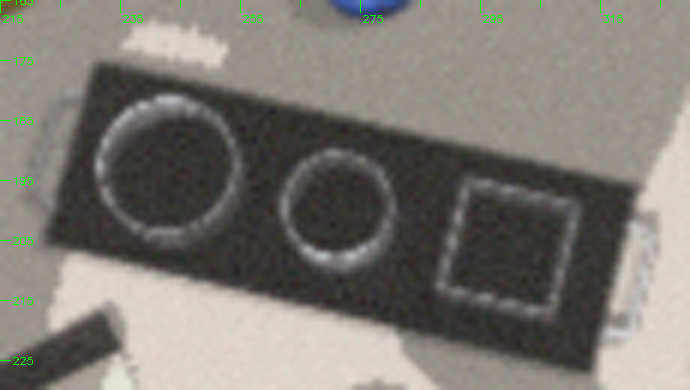

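Scene crop: wide top at (93,320), slim top at (340,330) and square corners (605,363), (680,343), (720,408), (640,437). The two handled shakers and the jar are in the back row. The sleeve rim ellipses are clear in both caddy crops, in the order large, small, square. Next I triangulate.

```bash
cat > h.py <<'E'
import numpy as np,cv2,pickle
C={n:pickle.load(open(n+'.pkl','rb')) for n in('scene','top')}
def KD(n):
    d=C[n];f=200/np.tan(np.radians(d['vfov'])/2)
    return np.array([[f,0,d['cx']],[0,f,d['cy']],[0,0,1]]),np.array(d['dist'])
def ray(n,p):
    K,D=KD(n);q=cv2.undistortPoints(np.array([[p]],float),K,D)[0,0]
    T=np.array(C[n]['pose']);v=T[:3,:3]@[q[0],-q[1],-1];return T[:3,3],v/np.linalg.norm(v)
def at(n,p,z):
    o,v=ray(n,p);return o+v*(z-o[2])/v[2]
def tri(ps,pt):
    A=[];b=[]
    for n,p in(('scene',ps),('top',pt)):
        o,v=ray(n,p);M=np.eye(3)-np.outer(v,v);A.append(M);b.append(M@o)
    return np.linalg.lstsq(np.vstack(A),np.hstack(b),rcond=None)[0]
E
python3 - <<'E'
from h import *
np.set_printoptions(precision=1,suppress=True)
cr=lambda p,s,x,y:((p[0]+.5)/s-.5+x,(p[1]+.5)/s-.5+y)
s1=lambda p:cr(p,5,340,145);t1=lambda p:cr(p,6,335,155);s2=lambda p:cr(p,6,200,155);t2=lambda p:cr(p,6,215,165)
def go(nm,a,b,z,S,T):
    X=tri(S(a),T(b));print(nm,X,at('scene',S(a),z)[:2],at('top',T(b),z)[:2])
go('wide',(93,320),(102,380),80,s1,t1)
go('slim',(340,330),(336,381),100,s1,t1)
go('hwide',(333,125),(333,130),80,s1,t1)
go('hslim',(588,135),(580,137),100,s1,t1)
go('jar',(118,80),(113,108),98,s1,t1)
for i,(a,b) in enumerate(zip([(605,363),(680,343),(720,408),(640,437)],[(580,393),(650,373),(682,437),(612,470)])): go('sq%d'%i,a,b,95,s1,t1)
go('L',(193,146),(169,168),37,s2,t2)
go('S',(382,201),(338,209),37,s2,t2)
for i,(a,b) in enumerate(zip([(535,182),(668,220),(622,328),(485,296)],[(463,180),(580,202),(555,315),(437,288)])): go('Q%d'%i,a,b,37,s2,t2)
for i,(a,b) in enumerate(zip([(138,60),(735,222),(662,420),(40,235)],[(97,63),(637,187),(592,372),(45,243)])): go('cad%d'%i,a,b,18,s2,t2)
go('hwh',(262,225),(262,215),20,s1,t1);go('hsh',(565,260),(560,240),25,s1,t1)
E
```

```text
wide [441.8 -71.4  81.3] [442.7 -72.8] [441.9 -70. ]
slim [ 441.  -203.6   95.5] [ 438.1 -204. ] [ 440.3 -201.7]
hwide [ 593.  -205.3   79.6] [ 592.7 -206. ] [ 593.  -204.5]
hslim [ 587.  -347.3   97.5] [ 585.  -347.2] [ 586.5 -345.8]
jar [598.7 -75.9  97.9] [598.8 -77.5] [598.6 -74.3]
sq0 [ 436.7 -344.    93.4] [ 435.5 -344.6] [ 436.7 -342.5]
sq1 [ 447.4 -381.9  102.8] [ 452.4 -385.5] [ 449.  -383.5]
sq2 [ 411.4 -399.7   99.7] [ 414.3 -401.7] [ 412.2 -400.9]
sq3 [ 392.9 -359.5   93.8] [ 392.3 -358.4] [ 392.6 -359.8]
L [534.7 316.5  36.4] [534.8 314.9] [534.  317.7]
S [511.5 214.1  36.4] [511.4 212.6] [510.9 215.2]
Q0 [530.3 139.8  37.5] [531.  138.3] [530.  141.4]
Q1 [519.7  70.7  30. ] [515.2  68.9] [517.9  71.5]
Q2 [449.5  83.7  38.2] [450.4  83.1] [449.6  84.6]
Q3 [466.1 154.4  28.9] [461.4 151.9] [464.4 154.7]
cad0 [606.1 369.6   9.8] [600.3 364.9] [603.3 369.1]
cad1 [533.   37.8  14. ] [530.3  37.2] [532.  38.]
cad2 [421.9  62.    1. ] [412.7  59.5] [419.1  62.4]
cad3 [495.2 395.6   0.6] [485.2 385.7] [490.7 393.8]
hwh [ 553.6 -170.6   27.1] [ 558.7 -173.6] [ 555.4 -169.5]
hsh [ 539.  -346.9   39.2] [ 548.8 -352.4] [ 542.4 -349.4]
```

```bash
cat > to.py <<'E'
import sys,numpy as np
from scipy.spatial.transform import Rotation as R
from plant import get_obs
np.set_printoptions(precision=4,suppress=True)
def to(x,y,z,yawdeg):
    o=get_obs();A=R.from_euler('xyz',o['tcp_rot']);B=R.from_euler('xyz',[np.pi,0,np.radians(yawdeg)])
    print('dp',A.inv().apply(np.array([x,y,z])-o['tool_pos'])/1000,'rot',(A.inv()*B).as_rotvec(),'t',round(float(o['time']),2))
to(*map(float,sys.argv[1:5]))
E
python3 to.py 430 200 226 80; python3 to.py 442 -71 200 77.8
```

```text
dp [-0.3597 -0.2155  0.0003] rot [-0.0012  0.0008  1.4706] t 0.1
dp [-0.4448 -0.473   0.0267] rot [-0.0012  0.0008  1.509 ] t 0.1
```

```bash
python3 -m pendant '{"dp":[[-0.045,-0.027,0],[-0.09,-0.054,0],[-0.135,-0.081,0],[-0.18,-0.108,0],[-0.225,-0.135,0],[-0.27,-0.162,0],[-0.315,-0.189,0],[-0.36,-0.216,0]],"rotation":[[0,0,0.18],[0,0,0.36],[0,0,0.54],[0,0,0.72],[0,0,0.9],[0,0,1.08],[0,0,1.26],[0,0,1.44]]}' 0.0915; python3 to.py 442 -71 170 77.8
```

```text
time: 1.1
tool_pos: [431.1, 198.3, 226.5]
tcp_rot: [-3.141, -0.0, 1.421]
contact_force: [0.3, 0.0, -0.2]
grip_width: 91.2
finger_force: 0.0
dp [-0.2646  0.051   0.0565] rot [-0.0004 -0.      0.0628] t 1.1
```

```bash
python3 -m pendant '{"dp":[[-0.045,0.008,0.01],[-0.09,0.017,0.02],[-0.135,0.026,0.03],[-0.18,0.035,0.038],[-0.225,0.044,0.048],[-0.265,0.051,0.056],[-0.265,0.051,0.056],[-0.265,0.051,0.056]],"rotation":[[0,0,0.02],[0,0,0.04],[0,0,0.063],[0,0,0.063],[0,0,0.063],[0,0,0.063],[0,0,0.063],[0,0,0.063]]}' 0.0915; python3 to.py 442 -71 47 77.8
python3 - <<'E'
from plant import vision
import cv2
for n in('scene','top'):
    p=vision.capture(n)['pixels'][:,:,::-1]
    cv2.imwrite(f'pics/{n}1.png',p)
a=cv2.imread('pics/scene1.png')[130:260,320:510];b=cv2.imread('pics/top1.png')[130:260,310:500]
cv2.imwrite('pics/c1.png',cv2.convertScaleAbs(cv2.resize(cv2.hconcat([a,b]),None,fx=2.1,fy=2.1,interpolation=2),alpha=1.4))
E
```

```text
time: 2.1
tool_pos: [442.6, -69.3, 170.6]
tcp_rot: [-3.141, -0.001, 1.363]
contact_force: [-0.6, 0.3, -0.3]
grip_width: 91.1
finger_force: 0.0
dp [-0.0018 -0.0001  0.1236] rot [-0.0007 -0.0006  0.0054] t 2.1
```

View pics/c1.png

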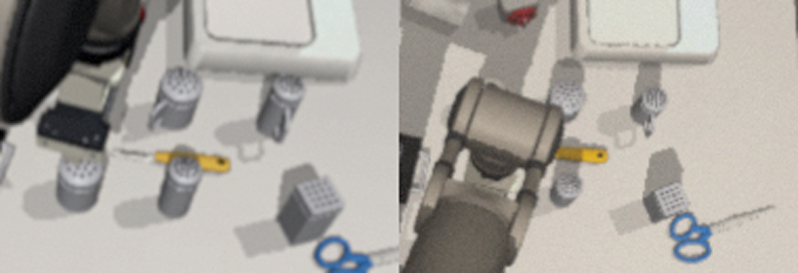

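The gripper is over the wide shaker and the other shakers are untouched, so I'll descend and grasp.

```bash
python3 -m pendant '{"dp":[[-0.002,0,0.02],[-0.002,0,0.045],[-0.002,0,0.07],[-0.002,0,0.09],[-0.002,0,0.108],[-0.002,0,0.118],[-0.002,0,0.124],[-0.002,0,0.124]],"rotation":[[0,0,0.005],[0,0,0.005],[0,0,0.005],[0,0,0.005],[0,0,0.005],[0,0,0.005],[0,0,0.005],[0,0,0.005]]}' && python3 -m pendant '{"dp":[[0,0,0],[0,0,0],[0,0,0],[0,0,0],[0,0,0],[0,0,0],[0,0,0],[0,0,0]],"rotation":[[0,0,0],[0,0,0],[0,0,0],[0,0,0],[0,0,0],[0,0,0],[0,0,0],[0,0,0]]}' 0.03
```

```text
time: 3.2
tool_pos: [442.5, -71.5, 46.8]
tcp_rot: [-3.142, -0.0, 1.359]
contact_force: [0.9, 0.5, 0.4]
grip_width: 91.5
finger_force: 0.0
time: 4.2
tool_pos: [442.9, -72.0, 47.0]
tcp_rot: [3.14, 0.0, 1.359]
contact_force: [3.2, -0.9, 4.4]
grip_width: 59.6
finger_force: 30.0
```

```bash
python3 -m pendant '{"dp":[[0,0,-0.01],[0,0,-0.03],[0,0,-0.055],[0,0,-0.08],[0,0,-0.105],[0,0,-0.125],[0,0,-0.135],[0,0,-0.135]],"rotation":[[0,0,0],[0,0,0],[0,0,0],[0,0,0],[0,0,0],[0,0,0],[0,0,0],[0,0,0]]}'; python3 to.py 534.2 316.6 182 77.8
```

```text
time: 5.2
tool_pos: [442.0, -71.7, 181.7]
tcp_rot: [-3.141, -0.0, 1.359]
contact_force: [-0.2, -0.2, -3.7]
grip_width: 59.6
finger_force: 30.0
dp [ 0.399   0.0084 -0.0002] rot [-0.0003 -0.0002  0.0009] t 5.2
```

```bash
python3 -m pendant '{"dp":[[0.02,0,0],[0.06,0.001,0],[0.105,0.002,0],[0.15,0.003,0],[0.195,0.004,0],[0.235,0.005,0],[0.27,0.006,0],[0.3,0.007,0]],"rotation":[[0,0,0],[0,0,0],[0,0,0],[0,0,0],[0,0,0],[0,0,0],[0,0,0],[0,0,0]]}' && python3 -m pendant '{"dp":[[0.03,0,0],[0.06,0.001,0],[0.085,0.001,0],[0.099,0.001,0],[0.099,0.001,0],[0.099,0.001,0],[0.099,0.001,0]],"rotation":[[0,0,0],[0,0,0],[0,0,0],[0,0,0],[0,0,0],[0,0,0],[0,0,0]]}'; python3 to.py 534.2 316.6 50 77.8
python3 - <<'E'
from plant import vision
import cv2
for n in('scene','top'):
    p=vision.capture(n)['pixels'][:,:,::-1]
    cv2.imwrite(f'pics/{n}2.png',p)
a=cv2.imread('pics/scene2.png')[110:240,170:340];b=cv2.imread('pics/top2.png')[140:270,200:370]
cv2.imwrite('pics/c2.png',cv2.convertScaleAbs(cv2.resize(cv2.hconcat([a,b]),None,fx=2.3,fy=2.3,interpolation=2),alpha=1.4))
E
```

```text
time: 6.2
tool_pos: [511.6, 221.2, 180.1]
tcp_rot: [-3.139, 0.001, 1.36]
contact_force: [-0.1, -0.5, -3.0]
grip_width: 59.4
finger_force: 30.0
time: 7.08
tool_pos: [534.1, 315.7, 181.8]
tcp_rot: [-3.142, 0.0, 1.358]
contact_force: [-0.6, -0.6, -2.7]
grip_width: 59.8
finger_force: 30.0
dp [ 0.0009 -0.0001  0.1318] rot [-0.0001  0.0002 -0.    ] t 7.08
```

View pics/c2.png

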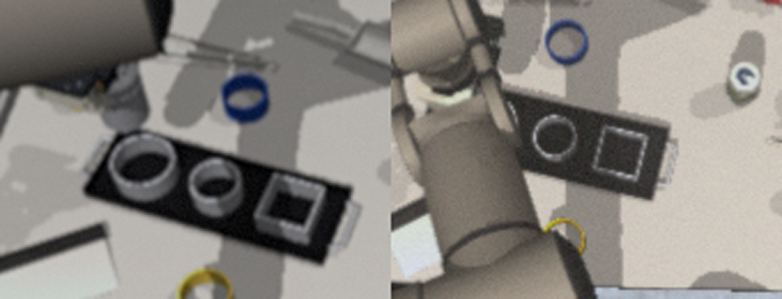

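The wide shaker hangs upright from the gripper, above and behind the large sleeve in the scene view, as it should at that height. I'll lower it and watch the force.

```bash
python3 -m pendant '{"dp":[[0.001,0,0.015],[0.001,0,0.04],[0.001,0,0.065],[0.001,0,0.085],[0.001,0,0.098],[0.001,0,0.11],[0.001,0,0.12],[0.001,0,0.125]],"rotation":[[0,0,0],[0,0,0],[0,0,0],[0,0,0],[0,0,0],[0,0,0],[0,0,0],[0,0,0]]}' && python3 -m pendant '{"dp":[[0,0,0.002],[0,0,0.004],[0,0,0.006],[0,0,0.007],[0,0,0.007],[0,0,0.007]],"rotation":[[0,0,0],[0,0,0],[0,0,0],[0,0,0],[0,0,0],[0,0,0]]}'
```

```text
time: 8.18
tool_pos: [534.3, 317.5, 56.2]
tcp_rot: [-3.141, 0.0, 1.359]
contact_force: [0.7, -0.7, -3.0]
grip_width: 59.6
finger_force: 30.0
time: 8.93
tool_pos: [534.4, 317.6, 50.0]
tcp_rot: [3.141, -0.0, 1.359]
contact_force: [-1.2, -0.8, -0.5]
grip_width: 59.6
finger_force: 30.0
```

Floor contact came at the expected height, so I'll release and retreat.

```bash
python3 -m pendant '{"dp":[[0,0,0],[0,0,0],[0,0,0],[0,0,0],[0,0,0],[0,0,0]],"rotation":[[0,0,0],[0,0,0],[0,0,0],[0,0,0],[0,0,0],[0,0,0]]}' 0.0915 && python3 -m pendant '{"dp":[[0,0,-0.015],[0,0,-0.04],[0,0,-0.07],[0,0,-0.1],[0,0,-0.125],[0,0,-0.135],[0,0,-0.135]],"rotation":[[0,0,0],[0,0,0],[0,0,0],[0,0,0],[0,0,0],[0,0,0],[0,0,0]]}'; python3 to.py 440.5 -203.5 185 77.8
```

```text
time: 9.68
tool_pos: [534.4, 317.6, 49.7]
tcp_rot: [3.142, -0.0, 1.359]
contact_force: [-0.3, -0.6, 0.4]
grip_width: 91.4
finger_force: 0.0
time: 10.55
tool_pos: [534.5, 317.7, 185.5]
tcp_rot: [3.14, -0.001, 1.359]
contact_force: [-0.2, -0.5, -0.5]
grip_width: 91.4
finger_force: 0.0
dp [-0.5293  0.0177  0.    ] rot [ 0.0011 -0.0009  0.001 ] t 10.55
```

```bash
python3 -m pendant '{"dp":[[-0.03,0.001,0],[-0.08,0.002,0],[-0.13,0.004,0],[-0.18,0.006,0],[-0.23,0.008,0],[-0.28,0.01,0],[-0.33,0.012,0],[-0.38,0.013,0]],"rotation":[[0,0,0],[0,0,0],[0,0,0],[0,0,0],[0,0,0],[0,0,0],[0,0,0],[0,0,0]]}' && python3 -m pendant '{"dp":[[-0.05,0.001,0],[-0.09,0.002,0],[-0.12,0.004,0],[-0.14,0.005,0],[-0.149,0.005,0],[-0.149,0.005,0],[-0.149,0.005,0]],"rotation":[[0,0,0],[0,0,0],[0,0,0],[0,0,0],[0,0,0],[0,0,0],[0,0,0]]}'; python3 to.py 440.5 -203.5 50 77.8
```

```text
time: 11.55
tool_pos: [466.0, -58.0, 183.7]
tcp_rot: [-3.14, -0.0, 1.359]
contact_force: [1.0, 0.0, 0.3]
grip_width: 91.3
finger_force: 0.0
time: 12.42
tool_pos: [440.6, -202.6, 184.5]
tcp_rot: [-3.141, -0.001, 1.359]
contact_force: [-0.2, 0.6, 0.1]
grip_width: 91.7
finger_force: 0.0
dp [-0.001   0.0001  0.1345] rot [-0.0005 -0.0005  0.0016] t 12.43
```

```bash
python3 -m pendant '{"dp":[[-0.001,0,0.02],[-0.001,0,0.045],[-0.001,0,0.07],[-0.001,0,0.095],[-0.001,0,0.115],[-0.001,0,0.128],[-0.001,0,0.134],[-0.001,0,0.134]],"rotation":[[0,0,0],[0,0,0],[0,0,0],[0,0,0],[0,0,0],[0,0,0],[0,0,0],[0,0,0]]}' && python3 -m pendant '{"dp":[[0,0,0],[0,0,0],[0,0,0],[0,0,0],[0,0,0],[0,0,0],[0,0,0],[0,0,0]],"rotation":[[0,0,0],[0,0,0],[0,0,0],[0,0,0],[0,0,0],[0,0,0],[0,0,0],[0,0,0]]}' 0.03 && python3 -m pendant '{"dp":[[0,0,-0.01],[0,0,-0.03],[0,0,-0.055],[0,0,-0.08],[0,0,-0.105],[0,0,-0.13],[0,0,-0.145],[0,0,-0.15]],"rotation":[[0,0,0],[0,0,0],[0,0,0],[0,0,0],[0,0,0],[0,0,0],[0,0,0],[0,0,0]]}'; python3 to.py 512 214.3 200 77.8
```

```text
time: 13.42
tool_pos: [440.6, -204.2, 50.7]
tcp_rot: [-3.142, -0.0, 1.359]
contact_force: [-0.4, -0.3, 0.2]
grip_width: 91.6
finger_force: 0.0
time: 14.42
tool_pos: [440.6, -204.4, 50.7]
tcp_rot: [3.141, -0.0, 1.359]
contact_force: [0.3, 0.0, 1.2]
grip_width: 43.6
finger_force: 30.0
time: 15.42
tool_pos: [440.5, -204.4, 201.9]
tcp_rot: [3.14, 0.0, 1.359]
contact_force: [0.2, -0.1, -1.8]
grip_width: 43.6
finger_force: 30.0
dp [ 0.4244 -0.0182  0.0016] rot [0.0015 0.0005 0.001 ] t 15.43
```

```bash
python3 -m pendant '{"dp":[[0.02,-0.001,0],[0.06,-0.003,0],[0.105,-0.005,0],[0.15,-0.007,0],[0.195,-0.009,0],[0.24,-0.011,0],[0.285,-0.013,0],[0.325,-0.015,0]],"rotation":[[0,0,0],[0,0,0],[0,0,0],[0,0,0],[0,0,0],[0,0,0],[0,0,0],[0,0,0]]}' && python3 -m pendant '{"dp":[[0.03,-0.001,0],[0.06,-0.002,0],[0.085,-0.003,0],[0.099,-0.003,0],[0.099,-0.003,0],[0.099,-0.003,0],[0.099,-0.003,0]],"rotation":[[0,0,0],[0,0,0],[0,0,0],[0,0,0],[0,0,0],[0,0,0],[0,0,0]]}'; python3 to.py 512 214.3 53.5 77.8
python3 - <<'E'
from plant import vision
import cv2
for n in('scene','top'):
    p=vision.capture(n)['pixels'][:,:,::-1]
    cv2.imwrite(f'pics/{n}3.png',p)
a=cv2.imread('pics/scene3.png')[110:240,170:340];b=cv2.imread('pics/top3.png')[140:270,200:370]
cv2.imwrite('pics/c3.png',cv2.convertScaleAbs(cv2.resize(cv2.hconcat([a,b]),None,fx=2.3,fy=2.3,interpolation=2),alpha=1.4))
E
```

```text
time: 16.42
tool_pos: [493.7, 118.1, 200.2]
tcp_rot: [-3.14, 0.0, 1.359]
contact_force: [1.1, 0.5, -0.7]
grip_width: 43.3
finger_force: 30.0
time: 17.3
tool_pos: [512.0, 213.1, 200.8]
tcp_rot: [-3.142, 0.0, 1.358]
contact_force: [0.1, -0.0, -1.8]
grip_width: 43.4
finger_force: 30.0
dp [ 0.0012 -0.0003  0.1473] rot [-0.      0.0002 -0.0001] t 17.3
```

View pics/c3.png

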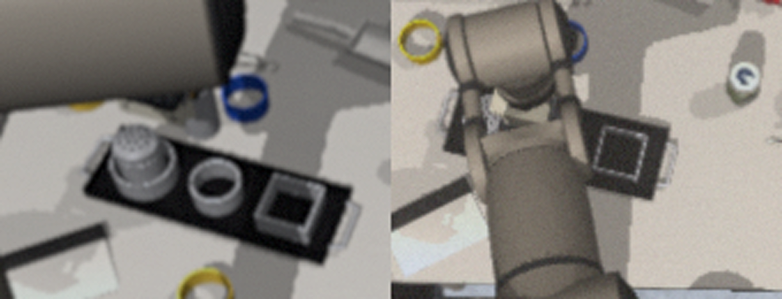

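The wide shaker stands upright in the large sleeve, and the slim one hangs above the small sleeve. Lowering it now.

```bash
python3 -m pendant '{"dp":[[0,0,0.015],[0,0,0.04],[0,0,0.065],[0,0,0.09],[0,0,0.11],[0,0,0.125],[0,0,0.136],[0,0,0.141]],"rotation":[[0,0,0],[0,0,0],[0,0,0],[0,0,0],[0,0,0],[0,0,0],[0,0,0],[0,0,0]]}' && python3 -m pendant '{"dp":[[0,0,0.002],[0,0,0.004],[0,0,0.006],[0,0,0.0065],[0,0,0.0065],[0,0,0.0065]],"rotation":[[0,0,0],[0,0,0],[0,0,0],[0,0,0],[0,0,0],[0,0,0]]}'
```

```text
time: 18.4
tool_pos: [511.9, 213.9, 59.1]
tcp_rot: [-3.141, 0.0, 1.359]
contact_force: [-0.1, 0.3, -1.8]
grip_width: 43.5
finger_force: 30.0
time: 19.15
tool_pos: [512.3, 214.0, 53.7]
tcp_rot: [3.141, -0.001, 1.359]
contact_force: [-0.1, -0.3, 4.6]
grip_width: 43.7
finger_force: 30.0
```

```bash
python3 -m pendant '{"dp":[[0,0,0],[0,0,0],[0,0,0],[0,0,0],[0,0,0],[0,0,0]],"rotation":[[0,0,0],[0,0,0],[0,0,0],[0,0,0],[0,0,0],[0,0,0]]}' 0.0915 && python3 -m pendant '{"dp":[[0,0,-0.015],[0,0,-0.04],[0,0,-0.07],[0,0,-0.1],[0,0,-0.125],[0,0,-0.135],[0,0,-0.135]],"rotation":[[0,0,0],[0,0,0],[0,0,0],[0,0,0],[0,0,0],[0,0,0],[0,0,0]]}'; python3 to.py 422.6 -372 187 112.5
```

```text
time: 19.9
tool_pos: [512.0, 213.9, 53.2]
tcp_rot: [-3.142, -0.0, 1.359]
contact_force: [0.1, 0.3, -0.7]
grip_width: 91.1
finger_force: 0.0
time: 20.78
tool_pos: [512.2, 214.0, 188.9]
tcp_rot: [3.14, -0.001, 1.359]
contact_force: [0.1, 0.0, -0.7]
grip_width: 91.4
finger_force: 0.0
dp [-0.5918  0.0357  0.0015] rot [ 0.0015 -0.0003 -0.6047] t 20.77
```

```bash
python3 -m pendant '{"dp":[[-0.03,0.002,0],[-0.08,0.005,0],[-0.13,0.008,0],[-0.18,0.011,0],[-0.23,0.014,0],[-0.28,0.017,0],[-0.33,0.02,0],[-0.38,0.023,0]],"rotation":[[0,0,-0.05],[0,0,-0.1],[0,0,-0.15],[0,0,-0.2],[0,0,-0.25],[0,0,-0.3],[0,0,-0.35],[0,0,-0.4]]}' && python3 to.py 422.6 -372 187 112.5
```

```text
time: 21.78
tool_pos: [453.6, -163.7, 187.1]
tcp_rot: [-3.14, -0.001, 1.76]
contact_force: [0.7, -0.4, -0.6]
grip_width: 91.5
finger_force: 0.0
dp [-0.1988 -0.0697 -0.0001] rot [-0.0013 -0.0016 -0.2031] t 21.77
```

```bash
python3 -m pendant '{"dp":[[-0.045,-0.016,0],[-0.09,-0.032,0],[-0.135,-0.048,0],[-0.175,-0.061,0],[-0.199,-0.07,0],[-0.199,-0.07,0],[-0.199,-0.07,0],[-0.199,-0.07,0]],"rotation":[[0,0,-0.05],[0,0,-0.1],[0,0,-0.15],[0,0,-0.204],[0,0,-0.204],[0,0,-0.204],[0,0,-0.204],[0,0,-0.204]]}' && python3 to.py 422.6 -372 50 112.5
python3 - <<'E'
from plant import vision
import cv2
for n in('scene','top'):
    p=vision.capture(n)['pixels'][:,:,::-1]
    cv2.imwrite(f'pics/{n}4.png',p)
a=cv2.imread('pics/scene4.png')[130:260,170:340];b=cv2.imread('pics/scene4.png')[130:260,340:510]
cv2.imwrite('pics/c4.png',cv2.convertScaleAbs(cv2.resize(cv2.hconcat([a,b]),None,fx=2.3,fy=2.3,interpolation=2),alpha=1.4))
E
```

```text
time: 22.78
tool_pos: [423.4, -369.6, 188.3]
tcp_rot: [3.141, -0.001, 1.964]
contact_force: [0.5, -0.1, -0.3]
grip_width: 91.9
finger_force: 0.0
dp [-0.002  -0.0016  0.1383] rot [ 0.0002 -0.0005  0.0005] t 22.77
```

View pics/c4.png

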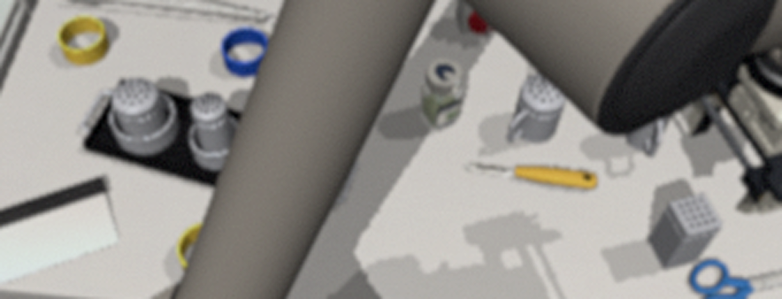

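The wide and slim shakers stand in their sleeves, the bakery items haven't moved, and the square shaker is where I measured it. I'll descend and grasp it.

```bash
python3 -m pendant '{"dp":[[-0.001,-0.001,0.02],[-0.002,-0.001,0.045],[-0.002,-0.001,0.07],[-0.002,-0.001,0.095],[-0.002,-0.001,0.115],[-0.002,-0.001,0.13],[-0.002,-0.001,0.137],[-0.002,-0.001,0.137]],"rotation":[[0,0,0],[0,0,0],[0,0,0],[0,0,0],[0,0,0],[0,0,0],[0,0,0],[0,0,0]]}' && python3 -m pendant '{"dp":[[0,0,0],[0,0,0],[0,0,0],[0,0,0],[0,0,0],[0,0,0],[0,0,0],[0,0,0]],"rotation":[[0,0,0],[0,0,0],[0,0,0],[0,0,0],[0,0,0],[0,0,0],[0,0,0],[0,0,0]]}' 0.03 && python3 -m pendant '{"dp":[[0,0,-0.01],[0,0,-0.03],[0,0,-0.055],[0,0,-0.08],[0,0,-0.105],[0,0,-0.13],[0,0,-0.145],[0,0,-0.15]],"rotation":[[0,0,0],[0,0,0],[0,0,0],[0,0,0],[0,0,0],[0,0,0],[0,0,0],[0,0,0]]}'; python3 to.py 489.8 111.4 200 77.8
```

```text
time: 23.88
tool_pos: [422.9, -373.1, 51.1]
tcp_rot: [-3.142, -0.0, 1.963]
contact_force: [-0.2, 0.4, 0.4]
grip_width: 91.6
finger_force: 0.0
time: 24.88
tool_pos: [422.8, -373.2, 51.2]
tcp_rot: [3.142, -0.0, 1.963]
contact_force: [0.2, 0.4, 1.0]
grip_width: 45.7
finger_force: 30.0
time: 25.88
tool_pos: [422.9, -373.3, 201.9]
tcp_rot: [3.141, 0.001, 1.963]
contact_force: [0.2, -0.3, -2.7]
grip_width: 46.0
finger_force: 30.0
dp [0.4224 0.2469 0.0017] rot [0.0007 0.0007 0.6049] t 25.88
```

```bash
python3 -m pendant '{"dp":[[0.017,0.01,0],[0.05,0.029,0],[0.09,0.053,0],[0.13,0.076,0],[0.17,0.099,0],[0.21,0.123,0],[0.25,0.146,0],[0.29,0.17,0]],"rotation":[[0,0,0.07],[0,0,0.14],[0,0,0.22],[0,0,0.3],[0,0,0.38],[0,0,0.46],[0,0,0.54],[0,0,0.605]]}'; python3 to.py 489.8 111.4 200 77.8
```

```text
time: 26.88
tool_pos: [468.7, -38.7, 200.5]
tcp_rot: [-3.14, -0.0, 1.355]
contact_force: [0.6, -0.7, -2.2]
grip_width: 46.1
finger_force: 30.0
dp [ 0.1511 -0.0115  0.0005] rot [-0.0015 -0.0002 -0.0026] t 26.88
```

```bash
python3 -m pendant '{"dp":[[0.035,-0.003,0],[0.07,-0.006,0],[0.105,-0.008,0],[0.135,-0.01,0],[0.149,-0.011,0],[0.149,-0.011,0],[0.149,-0.011,0],[0.149,-0.011,0]],"rotation":[[0,0,0],[0,0,0],[0,0,0],[0,0,0],[0,0,0],[0,0,0],[0,0,0],[0,0,0]]}'; python3 to.py 489.8 111.4 54 77.8
python3 - <<'E'
from plant import vision
import cv2
for n in('scene','top'):
    p=vision.capture(n)['pixels'][:,:,::-1]
    cv2.imwrite(f'pics/{n}5.png',p)
a=cv2.imread('pics/scene5.png')[110:240,170:340]
cv2.imwrite('pics/c5.png',cv2.convertScaleAbs(cv2.resize(a,None,fx=4,fy=4,interpolation=2),alpha=1.4))
E
```

```text
time: 27.88
tool_pos: [489.9, 106.8, 201.2]
tcp_rot: [-3.141, 0.0, 1.356]
contact_force: [-0.2, 0.4, -2.1]
grip_width: 45.8
finger_force: 30.0
dp [ 0.0045 -0.001   0.1472] rot [-0.0001  0.0002 -0.0014] t 27.88
```

View pics/c5.png

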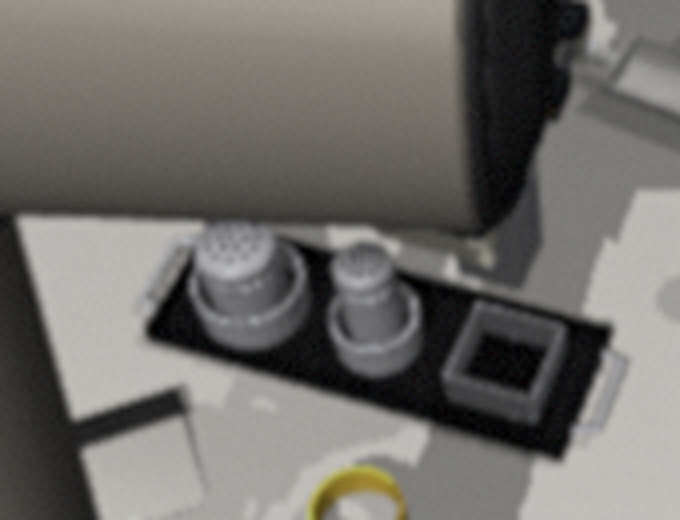

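The first two shakers stand well in their sleeves, and the square one hangs above the square sleeve at about (515,235). Lowering it.

```bash
python3 -m pendant '{"dp":[[0.003,0,0.015],[0.003,0,0.04],[0.003,0,0.065],[0.003,0,0.085],[0.003,0,0.1],[0.003,0,0.103],[0.003,0,0.103],[0.003,0,0.103]],"rotation":[[0,0,0],[0,0,0],[0,0,0],[0,0,0],[0,0,0],[0,0,0],[0,0,0],[0,0,0]]}'; python3 to.py 489.8 111.4 54.3 77.8
```

```text
time: 28.98
tool_pos: [491.1, 110.7, 98.9]
tcp_rot: [3.14, -0.001, 1.358]
contact_force: [1.0, -0.6, -1.8]
grip_width: 45.8
finger_force: 30.0
dp [ 0.0004 -0.0014  0.0446] rot [ 0.0015 -0.0005 -0.    ] t 28.98
```

```bash
python3 -m pendant '{"dp":[[0,-0.001,0.008],[0,-0.001,0.018],[0,-0.001,0.028],[0,-0.001,0.036],[0,-0.001,0.04],[0,-0.001,0.042],[0,-0.001,0.0445],[0,-0.001,0.0445]],"rotation":[[0,0,0],[0,0,0],[0,0,0],[0,0,0],[0,0,0],[0,0,0],[0,0,0],[0,0,0]]}'
```

```text
time: 29.98
tool_pos: [489.8, 110.9, 54.2]
tcp_rot: [3.141, -0.0, 1.358]
contact_force: [-0.4, -0.7, 1.7]
grip_width: 46.2
finger_force: 30.0
```

```bash
python3 -m pendant '{"dp":[[0,0,0],[0,0,0],[0,0,0],[0,0,0],[0,0,0],[0,0,0]],"rotation":[[0,0,0],[0,0,0],[0,0,0],[0,0,0],[0,0,0],[0,0,0]]}' 0.0915 && python3 -m pendant '{"dp":[[0,0,-0.015],[0,0,-0.04],[0,0,-0.07],[0,0,-0.1],[0,0,-0.125],[0,0,-0.15],[0,0,-0.18]],"rotation":[[0,0,0],[0,0,0],[0,0,0],[0,0,0],[0,0,0],[0,0,0],[0,0,0]]}' && python3 -m pendant '{"dp":[[-0.03,-0.02,0],[-0.06,-0.04,0],[-0.1,-0.05,0],[-0.14,-0.06,0],[-0.17,-0.06,0],[-0.19,-0.06,0],[-0.19,-0.06,0],[-0.19,-0.06,0]],"rotation":[[0,0,0],[0,0,0],[0,0,0],[0,0,0],[0,0,0],[0,0,0],[0,0,0],[0,0,0]]}'
python3 - <<'E'
from plant import vision
import cv2
p=cv2.cvtColor(vision.capture('scene')['pixels'],cv2.COLOR_RGB2BGR)
cv2.imwrite('pics/c6.png',cv2.convertScaleAbs(cv2.resize(p[100:270,190:510],None,fx=2.5,fy=2.5,interpolation=2),alpha=1.4))
E
```

```text
time: 30.72
tool_pos: [489.5, 110.9, 53.7]
tcp_rot: [-3.142, -0.0, 1.358]
contact_force: [-0.1, 0.5, -0.4]
grip_width: 91.2
finger_force: 0.0
time: 31.6
tool_pos: [489.2, 110.8, 235.5]
tcp_rot: [3.141, -0.0, 1.358]
contact_force: [0.5, -0.2, 0.0]
grip_width: 91.6
finger_force: 0.0
time: 32.6
tool_pos: [390.8, -61.7, 234.2]
tcp_rot: [3.141, -0.0, 1.358]
contact_force: [-0.1, 0.1, 0.2]
grip_width: 91.4
finger_force: 0.0
```

View pics/c6.png

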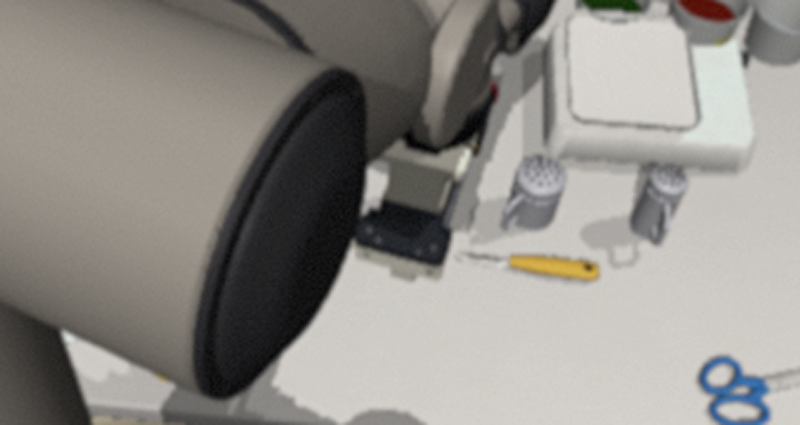

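The handled shakers stand where they were, but the arm hides the caddy. I'll move further right and look again.

```bash
python3 -m pendant '{"dp":[[-0.04,0.01,0],[-0.08,0.02,0],[-0.12,0.03,0],[-0.16,0.04,0],[-0.2,0.05,0],[-0.24,0.06,0],[-0.27,0.06,0],[-0.3,0.06,0]],"rotation":[[0,0,0],[0,0,0],[0,0,0],[0,0,0],[0,0,0],[0,0,0],[0,0,0],[0,0,0]]}'
python3 - <<'E'
from plant import vision
import cv2
p,q=[cv2.cvtColor(vision.capture(n)['pixels'],cv2.COLOR_RGB2BGR) for n in('scene','top')]
c=cv2.hconcat([cv2.resize(p[140:270,190:390],None,fx=2,fy=2),cv2.resize(q[140:270,200:400],None,fx=2,fy=2)])
cv2.imwrite('pics/c7.png',cv2.convertScaleAbs(c,alpha=1.4))
E
```

```text
time: 33.65
tool_pos: [386.5, -368.3, 233.5]
tcp_rot: [-3.141, -0.001, 1.359]
contact_force: [0.5, -1.1, 0.7]
grip_width: 91.4
finger_force: 0.0
```

View pics/c7.png

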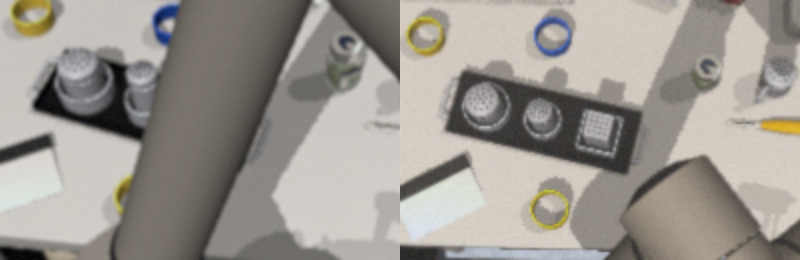

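The top view shows all three shakers upright and centred in their own sleeves, at about (485,105), (543,118) and (598,130). The jar is still in place, so I'll hand the job in.

```bash
python3 -m pendant '{"dp":[[-0.3,0.06,0]],"rotation":[[0,0,0]]}' >/dev/null 2>&1 </dev/null & sleep 0; wait; python3 -c "
from plant import workorder,get_obs
import numpy as np
print(np.abs(get_obs()['dq']).max(), get_obs()['tool_pos']);print(workorder.close_job())"
```

```text
1.1073830363373618 [ 386.28497413 -427.34113821  233.94663626]
the job is handed in; nothing more can be done
None
```

I handed the job in at about 34 s: in the last pictures the slim, wide and square shakers stood upright in their own sleeves and the handled shakers and jar stood undisturbed. My last call moved the empty gripper about 60 mm by mistake, in free air well clear of everything, and it was still moving at hand-in; the hand-in printed no verdict.

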